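Open the splash sash to its stop and park the printing block behind it

TASK

Raise the clear splash sash of the dye bay until it is lightly but surely pressed against the soft stop near its height mark, and leave it there; do not strain the stop. Then slide the wooden printing block, upright, in under the raised sash until it is fully home and square against the bay's back rail. Leave the dish, the jar and the brush where they are.

Things in the scene. Friction and masses are not known exactly. Their poses are not given: they have to be found in the camera images.
- bay: Fixed dye bay: two grey posts, 36 (x) by 30 mm, 385 mm tall, at y = +-205 mm, joined by a head beam, with steel counterweights on their outsides; a wooden back rail lies on the table behind. No floor plate: the table is its floor. Origin on the table midway between the posts, in the plane of the sash's pane; x points from the front into the bay, y left along the sash, z up.
- back_rail (a point): Middle of the near face of the bay's wooden back rail, half-way up: 60 mm beyond the bay's origin; the rail is 34 mm tall, 410 mm long along the bay's y and fixed. Axes as the bay's.
- sash: Counterbalanced clear sash, 370 mm wide, 161 mm tall, with a level round wooden rail along its bottom, 24 mm thick, whose axis lies 22 mm in front of the pane. It slides straight up with a drag of 2 to 4 N (more when fast) and stays where it is left. It starts with the rail's underside 68 to 95 mm above the table, too low for the block. Origin in the middle of the rail's underside, axes as the bay's.
- sash_edge (a point): Middle of the underside of the sash's round bottom rail (the sash's origin), 22 mm in front of the bay's origin. The rail can be pushed up from beneath anywhere along its 370 mm; the space below and behind it is free. The pane rises from behind the rail.
- marker: Brass height-mark carriage on the front of the left post, clamped: a pointer line and, over the sash's top edge, a small soft spring stop. The stop gives 1 mm per 2 N. Press it with 5 to 10 N on top of the sash's own drag; more than 15 N on it strains it. When let go of, the sash stays pressed to it by its own drag, a little eased, unless it is dragged down. Origin on the pointer, at the post.
- mark (a point): Point over the rail's axis, mid-bay, at the height of the pointer line (135 to 165 mm above the table). The rail's underside comes within 12 mm below or above this height when the sash meets the soft stop; the stop's true height is not measured and must be felt. The sash can be forced on past it.
- block_center (a point): Middle of the base of the loose wooden printing block, 22.5 mm above the table. Base 90 (x) by 70 (y) by 45 mm; its upright grip, at most 34 by 46 mm, stands 20 mm toward +x and reaches 105 mm. About 0.4 kg. It starts before the sash, about 90 mm left or right of mid-bay, x within 0.2 rad of the bay's x. Home, its far face is on the back rail and this point 15 mm beyond the bay's origin.
- dish: Bystander: shallow blue ceramic dish, 72 mm across, 20 mm tall, in front of the sash on the side where the block is not. Origin under its centre.
- jar: Bystander: amber glass jar, 60 mm across, 85 mm tall, left of the bay. Origin under its centre.
- brush: Bystander: dye brush, 190 mm long, lying to the right of the bay.
Not all that is in view belongs to the job. What is shaped like the part that bears block_center but blue or green is not meant.

How it is judged:
On the way, in this order (a step that is already met when the one before it is completed fails the run):
1. the sash is pressed against the soft stop with at least 3 N (contact force between sash and marker above 3 N), for 0.2 s.
2. the printing block is home and square against the back rail (x of block_center in the frame of bay between 0.01 and 0.021 m and y of block_center in the frame of bay between -0.15 and 0.15 m and angle between the x axis of block_center and the x axis of bay, either way round below 0.12 rad and angle between block_center's own z axis and vertical below 0.1 rad), for 0.2 s.
At the end, for the whole second after the job is handed in: The sash is still up against the soft stop (pressing it with more than 0.5 N) and at rest; the block stands upright on the table, its far face within 5 mm of the back rail and square to it within 0.12 rad, its centre within 150 mm of the bay's middle line (all of step 2 and contact force between sash and marker above 0.5 N and linear speed of sash below 0.01 m/s); the robot touches nothing.
It fails at once if the soft stop is strained (pressed with more than 15 N) (contact force between sash and marker above 15 N).
It fails at once if the dish, jar or brush is moved by more than 15 mm (distance of any of dish, jar, brush from where it was at the start of the episode above 0.015 m).
It fails at once if the block is tipped (angle between block_center's own z axis and vertical above 0.5 rad).
It also fails if it takes over 72 s, if anything falls off the work surface, if the arm or the gripper's body presses on something with over 40 N, if the wrist force passes 120 N, or if a joint passes its speed limit or range.

ROBOT

A 7-joint arm with a two-finger parallel gripper is mounted at the origin on the work surface. World frame = base frame: x ahead of the robot, y to its left, z up, the work surface at z = 0. Lengths are in m, angles in rad, forces in N, time in s.
With the tool pointing down it reaches from about 0.425 to 0.875 m from the base axis. Payload 4.7 kg.
Tool frame: the origin (TCP) lies midway between the tips of the shut fingers; the grasp point (between the pads) lies bot.grasp_offset behind it (bot.grasp_offset is the distance from the TCP to the grasp point, in m); z points along the fingers, y is the line along which they close (so a half turn about z gives the same grasp; the last joint's range is limited). The gripper opens to 87 mm and grips with 3 to 60 N. Pads are 19 mm wide; open, the fingers measure 117 mm over their backs; the gripper's body (75 mm by 190 mm) begins 51 mm behind the grasp point.
Start: joints at [-1.303, 0.321, -0.07, 1.45, 0.023, 1.371, -0.057], TCP at [0.163, 0.629, 0.223] pointing down, gripper open.
Joint ranges: [-2.86, 2.86], [-0.3, 2.09], [-1.38, 1.24], [0.06, 2.45], [-1.56, 4.7], [0.09, 2.05], [-2.69, 2.69]. Speed limits (rad/s): [2.57, 2.57, 3.14, 3.14, 3.14, 3.14, 3.14].

INTERFACE

Orientations are given as a 3x3 rotation matrix whose columns are the frame's x, y, z axes.
In Python, from station import bot gives the robot as it stands. The module is installed in compiled form; this text tells all that it offers.
- The arm moves only by the tool arm_command, never from a script. Its argument "deltas" is a list of rows, each an object with "xyz": the shift along the tool's x, y, z as a fraction of full scale, a list of three; "rot": the turn, a rotation vector about the tool's x, y, z as a fraction of full scale, a list of three; "gripper": the opening, from -1 (shut) to 1 (fully open), so that 0 is half open. A call has exactly 8 rows; each row is the pose to reach, as a shift and turn from the pose commanded when the call began, along the tool's axes at that moment; what a row does not reach only later rows make up. Full scale, the value 1, is 0.2 m for a shift and pi/2 rad for a turn. A row lasts 1/12 s, in which the tool goes at most 41.7 mm and 7.16 degrees, less where a joint would pass 70% of its speed; a pose out of reach is approached as far as the arm can. A call with a number of a shift or a turn outside -1 to 1 is refused whole. A call with a gripper value outside its range is refused whole. The fingers move at their own pace and stop on an object; "squeeze" is the grip in N (left out, the last holds). Time passes only in rows, so rows that repeat a pose let the fingers close, or fill a call up. It gives the time, the measured TCP pose, the force, the opening and the grip force at its end, in the units of the state.
- bot.sense(): the state, without advancing time (a new reading comes with each control period).
- bot.capture(name): name is "side" or "top"; returns the picture (400x640x3 uint8, red, green, blue); there is no depth.
- bot.camera_params(name): a dict with "fx", "fy", "cx", "cy" (pixels), "xyz" and "attitude" of the camera in the world. Camera axes: x right, y down, z forward; pixel columns grow to the right and rows downward; lengths in m; the calibration is good to about 2 mm. A picture is of the moment at which its call begins. camera_params takes no time and is no camera call.
- bot.job_done(): hands the job in; it is judged then, once.
The state is a dict: "t": time; "q": joint angles; "qd": joint speeds; "tau": joint torques, N m; "position": TCP position; "tcp_rot": TCP orientation; "wrist_force": force on the tool from outside, world axes, zero at the start; "wrist_torque": the same for the moment, N m; "width": opening from 0.0 (shut) to 1.0 (fully open); "grip_force": force on a finger pad.
Only numpy, scipy, OpenCV 4.12 (cv2) and the standard library are available. Lean on these libraries where they do the work, as an engineer would, in place of code of your own. Each camera call takes 0.05 s, during which the arm holds its last target. There are 200 camera calls.

## Working session

There is one attempt and no reset: what is moved stays moved. The work goes in short steps, Python scripts to look and compute and a tool call to move; the robot and the scene stay as the last step left them, time stands still between calls to the robot, and variables do not carry over. Pictures are saved under pics/ and viewed, at most 13 in all, crops included, and the job is handed in when it is done.

Besides the shell and the picture viewer there is one more tool, called after "Request:" as name(argument=value, ...), one argument or row to a line, values as JSON. arm_command: Moves the arm, as the interface text tells. Its arguments: {"type":"object","properties":{"deltas":{"type":"array","items":{"type":"object","properties":{"xyz":{"type":"array","items":{"type":"number"}},"rot":{"type":"array","items":{"type":"number"}},"gripper":{"type":"number"}}}},"squeeze":{"type":"number"}},"required":["deltas"]}

```bash
mkdir -p pics
python3 - <<'E'
from station import bot
import cv2
for n in("side","top"):
    cv2.imwrite(f"pics/{n}0.png",bot.capture(n)[...,::-1]); print(n,bot.camera_params(n))
s=bot.sense();print(s,bot.grasp_offset)
E
```

```text
side {'fx': 508.21835919415645, 'fy': 508.21835919415645, 'cx': 311.9776808552555, 'cy': 194.96000702135592, 'xyz': array([ 1.20250824, -0.95112511,  0.87626264]), 'attitude': array([[ 0.85055807,  0.28369591, -0.4427952 ],
       [ 0.52536198, -0.49580037,  0.69150328],
       [-0.02336137, -0.82079146, -0.57075005]])}
top {'fx': 386.7422369362382, 'fy': 386.7422369362382, 'cx': 322.0193593145251, 'cy': 195.86186465648962, 'xyz': array([ 0.43859399, -0.01891393,  1.11540655]), 'attitude': array([[ 0.01622945, -0.98892705,  0.14751237],
       [-0.99980237, -0.01435668,  0.01375162],
       [-0.01148156, -0.1477064 , -0.98896461]])}
{'t': 0.1, 'q': array([-1.3028915 ,  0.3217692 , -0.0701255 ,  1.45155872,  0.02263466,
        1.37082814, -0.05689543]), 'qd': array([ 0.00045612, -0.00286138,  0.00040815, -0.00208486, -0.00048847,
       -0.00083997,  0.00053511]), 'tau': array([ 2.75221475e-05, -4.92570412e+01, -4.05616164e-01, -3.13398921e+01,
       -6.42000418e-02,  3.93367920e-02,  6.30816180e-05]), 'position': array([0.16311473, 0.628674  , 0.22155516]), 'tcp_rot': array([[-9.67983724e-01,  2.51012749e-01, -3.32529663e-04],
       [ 2.51012943e-01,  9.67982159e-01, -1.74427314e-03],
       [-1.15952014e-04, -1.77189725e-03, -9.99998423e-01]]), 'wrist_force': array([-0.76020485,  0.00376783, -0.61633488]), 'wrist_torque': array([ 0.00828047, -0.03375469, -0.01397221]), 'grip_force': 0.0, 'width': 0.9973965559676922} 0.0187
```

View pics/side0.png

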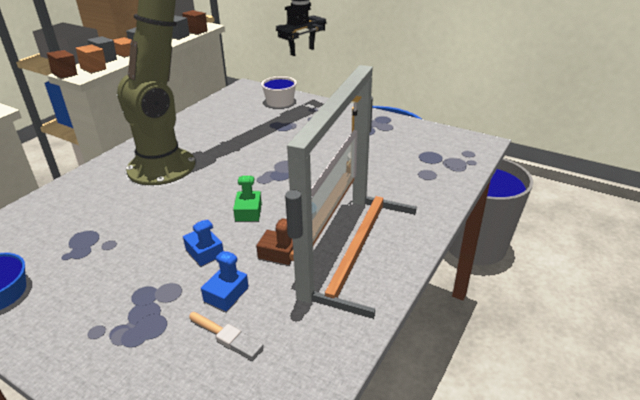

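View pics/top0.png

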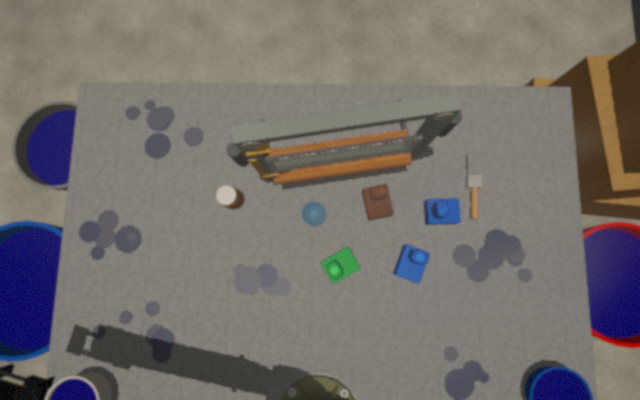

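The side view shows the brown block at about (277,245), the bay with the sash between its posts at (303,230) and (362,140), and the back rail running (332,293)-(380,200). In the top view the block is at (378,202), the dish at (314,214), the jar at (228,197), and the brush at (475,190). The sash rail runs (275,178)-(410,160), with the back rail behind it.

Run:
```python
import cv2
a=cv2.imread("pics/top0.png")[90:250,215:480];cv2.imwrite("pics/tc.png",cv2.resize(a,None,fx=3,fy=3,interpolation=cv2.INTER_CUBIC))
a=cv2.imread("pics/side0.png")[60:320,240:420];cv2.imwrite("pics/sc.png",cv2.resize(a,None,fx=2.3,fy=2.3,interpolation=cv2.INTER_CUBIC))
```

```text
(no output)
```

View pics/tc.png

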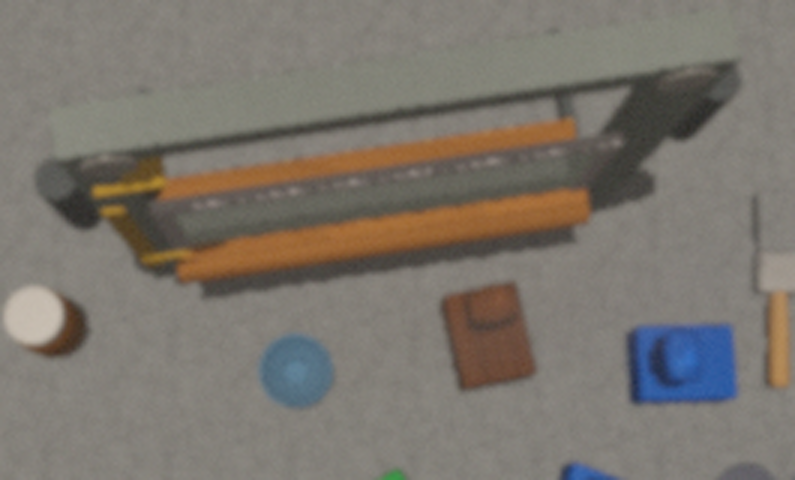

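View pics/sc.png

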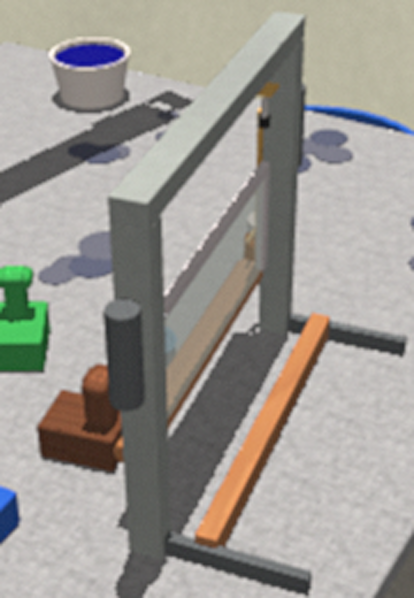

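The crops show the back rail's near top edge in the side view, the sash rail band in the top view, and the block just in front of the sash, right of mid-bay. The yellow pointer and stop are on the left post.

```bash
cat > h.py <<'E'
import numpy as np, cv2
from station import bot
def ray(n,uv):
    p=bot.camera_params(n); uv=np.atleast_2d(uv).astype(float)
    d=np.c_[(uv[:,0]-p['cx'])/p['fx'],(uv[:,1]-p['cy'])/p['fy'],np.ones(len(uv))]@p['attitude'].T
    return p['xyz'],d
def onz(n,uv,z):
    c,d=ray(n,uv); return c+d*((z-c[2])/d[:,2])[:,None]
def onplane(n,uv,p0,nv):
    c,d=ray(n,uv); return c+d*(((p0-c)@nv)/(d@nv))[:,None]
E
python3 - <<'E'
from h import *
s=cv2.imread("pics/side0.png");h=cv2.cvtColor(s,cv2.COLOR_BGR2HSV)
m=cv2.inRange(h,(5,110,120),(16,255,255)); m[:, :320]=0;m[:,390:]=0;m[:195]=0;m[300:]=0
L=[(np.flatnonzero(m[v])[0],v) for v in range(205,288) if m[v].any()]
P=onz("side",np.array(L)-[0.5,0],.034)
f=np.polyfit(P[:,1],P[:,0],1); r=P[:,0]-np.polyval(f,P[:,1])
k=abs(r)<.004; f=np.polyfit(P[k,1],P[k,0],1)
yaw=np.arctan(-f[0]); print("yaw",yaw,"n",k.sum(),len(k))
ends=onz("side",[[379,199],[330,295]],.034);print("ends",ends)
ex=np.array([np.cos(yaw),np.sin(yaw),0]);ey=np.array([-ex[1],ex[0],0])
# mid of rail along y from mask ends
yc=ends[:,1].mean(); A=np.array([np.polyval(f,yc),yc,0]); O=A-.06*ex; print("near face mid",A,"bay O",O)
# sash rail in top view
t=cv2.imread("pics/top0.png");h=cv2.cvtColor(t,cv2.COLOR_BGR2HSV)
m=cv2.inRange(h,(8,120,110),(18,255,255))
C=[]
for u in range(290,405,4):
    v=np.flatnonzero(m[150:195,u])+150
    g=np.split(v,np.flatnonzero(np.diff(v)>2)+1)[-1]; C.append((u,g.mean()))
Q=onplane("top",C,O-.022*ex,ex); print("axis z",Q[::7,2],"underside",np.median(Q[:,2])-.012)
E_=onplane("top",[[275,178],[411,161]],O-.022*ex,ex);print("rail ends bay y",(E_-O)@ey)
m=cv2.inRange(h,(0,60,30),(14,200,140));m[:, :350]=0;m[:,400:]=0;m[:180]=0;m[225:]=0
c=max(cv2.findContours(m,0,2)[0],key=cv2.contourArea);b=cv2.boxPoints(cv2.minAreaRect(c));print("block box",b,cv2.contourArea(c))
far=b[np.argsort(b[:,1])]
Fp=onz("top",far[:2],.045);N=onz("top",far[2:],0.0);Nt=onz("top",far[2:],.045)
print("far",Fp,"near0",N,"near45",Nt); 
for p in (*Fp,*N): print("bay",(p-O)@ex,(p-O)@ey)
for nm,uv,z in(("dish",[314,214],.015),("jar",[227,196],.085),("bluR",[443,211],.02),("green",[340,266],.02),("blue2",[411,264],.02)):
    p=onz("top",[uv],z)[0];print(nm,p,(p-O)@ex,(p-O)@ey)
# pointer & stop in top/side: yellow
E
```

```text
yaw 0.16375904541616465 n 83 83
ends [[ 0.72594771  0.14727453  0.034     ]
 [ 0.79261763 -0.24742177  0.034     ]]
near face mid [ 0.74472468 -0.05007362  0.        ] bay O [ 0.68552739 -0.05985531  0.        ]
axis z [ 0.11888819  0.1171132   0.12149786 -0.41316249  0.1241023 ] underside 0.1073816528656716
rail ends bay y [ 0.18564616 -0.1866003 ]
block box [[361.52655 188.51668]
 [386.07666 182.93712]
 [393.21814 214.35951]
 [368.66803 219.93907]] 748.5
far [[ 0.63754521 -0.18325244  0.045     ]
 [ 0.62067798 -0.1144368   0.045     ]] near0 [[ 0.55391855 -0.21000046  0.        ]
 [ 0.53668602 -0.13914015  0.        ]] near45 [[ 0.5492659  -0.20229126  0.045     ]
 [ 0.53272859 -0.13428974  0.045     ]]
bay -0.06745745208874605 -0.11392381698716154
bay -0.07288014197650322 -0.043278995446223024
bay -0.15432598097972722 -0.12668048931971715
bay -0.15977574621635976 -0.05395879823557021
dish [0.54999401 0.01845306 0.015     ] -0.12095367231755393 0.09935646466863038
jar [0.58818393 0.25210386 0.085     ] -0.04518303750458265 0.32365531678231524
bluR [ 0.56354656 -0.34760939  0.02      ] -0.1672609045028964 -0.264018040379508
green [ 0.40509302 -0.05700033  0.02      ] -0.2762171240590116 0.04853546316068736
blue2 [ 0.41384947 -0.25444711  0.02      ] -0.2997671914713244 -0.14769730799137148
```

Request:
arm_command(
  deltas=[
    {"xyz": [-0.18,-0.18,0],"rot": [0,0,0],"gripper": -1},
    {"xyz": [-0.36,-0.36,0],"rot": [0,0,0],"gripper": -1},
    {"xyz": [-0.54,-0.54,0],"rot": [0,0,0],"gripper": -1},
    {"xyz": [-0.72,-0.72,0],"rot": [0,0,0],"gripper": -1},
    {"xyz": [-0.9,-0.9,0],"rot": [0,0,0],"gripper": -1},
    {"xyz": [-0.98,-0.98,0],"rot": [0,0,0],"gripper": -1},
    {"xyz": [-0.98,-0.98,0],"rot": [0,0,0],"gripper": -1},
    {"xyz": [-0.98,-0.98,0],"rot": [0,0,0],"gripper": -1},
  ],
)

```text
t: 0.77
position: [0.3082, 0.3841, 0.2226]
tcp_rot: [[-0.965, 0.261, 0.001], [0.261, 0.965, -0.002], [-0.002, -0.002, -1.0]]
wrist_force: [0.4, 0.2, -0.4]
width: 0.478
grip_force: 0.0
```

Request:
arm_command(
  deltas=[
    {"xyz": [-0.18,-0.18,0],"rot": [0,0,0],"gripper": -1},
    {"xyz": [-0.36,-0.36,0],"rot": [0,0,0],"gripper": -1},
    {"xyz": [-0.54,-0.54,0],"rot": [0,0,0],"gripper": -1},
    {"xyz": [-0.72,-0.72,0],"rot": [0,0,0],"gripper": -1},
    {"xyz": [-0.88,-0.88,0],"rot": [0,0,0],"gripper": -1},
    {"xyz": [-0.88,-0.88,0],"rot": [0,0,-0.09],"gripper": -1},
    {"xyz": [-0.88,-0.88,0],"rot": [0,0,-0.18],"gripper": -1},
    {"xyz": [-0.88,-0.88,0],"rot": [0,0,-0.266],"gripper": -1},
  ],
)

```text
t: 1.43
position: [0.4312, 0.1728, 0.2225]
tcp_rot: [[-0.994, -0.105, 0.0], [-0.105, 0.994, -0.0], [-0.0, -0.0, -1.0]]
wrist_force: [-0.4, 0.9, 0.1]
width: 0.01
grip_force: 0.0
```

Request:
arm_command(
  deltas=[
    {"xyz": [-0.05,-0.17,0],"rot": [0,-0.07,0],"gripper": -1},
    {"xyz": [-0.1,-0.35,0],"rot": [0,-0.14,0],"gripper": -1},
    {"xyz": [-0.2,-0.53,0],"rot": [0,-0.21,0],"gripper": -1},
    {"xyz": [-0.3,-0.7,0.1],"rot": [0,-0.28,0],"gripper": -1},
    {"xyz": [-0.4,-0.85,0.2],"rot": [0,-0.35,0],"gripper": -1},
    {"xyz": [-0.5,-1.0,0.3],"rot": [0,-0.43,0],"gripper": -1},
    {"xyz": [-0.5,-1.0,0.4],"rot": [0,-0.5,0],"gripper": -1},
    {"xyz": [-0.5,-1.0,0.5],"rot": [0,-0.5,0],"gripper": -1},
  ],
)

```text
t: 2.1
position: [0.528, 0.0331, 0.1722]
tcp_rot: [[-0.826, -0.119, 0.55], [-0.091, 0.993, 0.078], [-0.556, 0.015, -0.831]]
wrist_force: [1.6, 1.9, 0.0]
width: 0.007
grip_force: 0.0
```

Run:
```python
from h import *
s=bot.sense();print(s['position'],s['tcp_rot'].round(3),s['q'].round(3))
```

```text
[0.52800288 0.03309209 0.17219151] [[-0.826 -0.119  0.55 ]
 [-0.091  0.993  0.078]
 [-0.556  0.015 -0.831]] [ 0.059 -0.302 -0.131  2.309 -0.142  0.547  1.705]
```

Request:
arm_command(
  deltas=[
    {"xyz": [0,0,0],"rot": [0,0,0],"gripper": -1},
    {"xyz": [0,0,0],"rot": [0,0,0],"gripper": -1},
    {"xyz": [0,0,0],"rot": [0,0,0],"gripper": -1},
    {"xyz": [0,0,0],"rot": [0,0,0],"gripper": -1},
    {"xyz": [0,0,0],"rot": [0,0,0],"gripper": -1},
    {"xyz": [0,0,0],"rot": [0,0,0],"gripper": -1},
    {"xyz": [0,0,0],"rot": [0,0,0],"gripper": -1},
    {"xyz": [0,0,0],"rot": [0,0,0],"gripper": -1},
  ],
)

```text
t: 2.77
position: [0.5248, 0.0338, 0.1692]
tcp_rot: [[-0.832, -0.12, 0.542], [-0.091, 0.993, 0.08], [-0.547, 0.017, -0.837]]
wrist_force: [0.1, 0.0, 0.2]
width: 0.004
grip_force: 0.0
```

```bash
cat >> h.py <<'E'
yaw=.1638;O=np.array([.6855,-.0599,0]);ex=np.array([np.cos(yaw),np.sin(yaw),0]);ey=np.array([-ex[1],ex[0],0]);B=np.c_[ex,ey,[0,0,1]]
def tobay(p): return B.T@(np.asarray(p)-O)
def delta(bx,by,bz,R=None):
    "shift to bay point in tool units"
    s=bot.sense();R=s['tcp_rot'] if R is None else R
    return (R.T@(O+B@np.array([bx,by,bz])-s['position'])/.2).round(3)
def rel(bx,by,bz): return (bot.sense()['tcp_rot'].T@B@np.array([bx,by,bz])/.2).round(3)
def st():
    s=bot.sense();print("t",round(s['t'],2),"bay",tobay(s['position']).round(4),"F bay",(B.T@s['wrist_force']).round(2),"q",s['q'].round(2))
    print("R in bay\n",(B.T@s['tcp_rot']).round(3))
E
python3 - <<'E'
from h import *
st();print(delta(-.10,.06,.05))
E
```

```text
t 2.77 bay [-0.1433  0.1187  0.1692] F bay [0.1  0.03 0.22] q [ 0.05 -0.3  -0.12  2.31 -0.14  0.55  1.7 ]
R in bay
 [[-0.836  0.044  0.547]
 [ 0.046  0.999 -0.01 ]
 [-0.547  0.017 -0.837]]
[ 0.132 -0.294  0.62 ]
```

Request:
arm_command(
  deltas=[
    {"xyz": [0.02,-0.05,0.1],"rot": [0,0,0],"gripper": -1},
    {"xyz": [0.04,-0.1,0.2],"rot": [0,0,0],"gripper": -1},
    {"xyz": [0.06,-0.15,0.3],"rot": [0,0,0],"gripper": -1},
    {"xyz": [0.09,-0.2,0.4],"rot": [0,0,0],"gripper": -1},
    {"xyz": [0.11,-0.25,0.5],"rot": [0,0,0],"gripper": -1},
    {"xyz": [0.13,-0.29,0.6],"rot": [0,0,0],"gripper": -1},
    {"xyz": [0.13,-0.29,0.6],"rot": [0,0,0],"gripper": -1},
    {"xyz": [0.13,-0.29,0.6],"rot": [0,0,0],"gripper": -1},
  ],
)

```text
t: 3.43
position: [0.5738, -0.0172, 0.0516]
tcp_rot: [[-0.834, -0.118, 0.539], [-0.089, 0.993, 0.079], [-0.544, 0.018, -0.839]]
wrist_force: [0.1, -0.0, 0.7]
width: 0.006
grip_force: 0.0
```

Run:
```python
from h import *
st();print(delta(-.10,.06,.05)); print(delta(-.04,.06,.052))
a=bot.capture("side");cv2.imwrite("pics/s1.png",cv2.resize(a[80:300,200:420,::-1],None,fx=2.5,fy=2.5))
```

```text
t 3.43 bay [-0.1033  0.0603  0.0516] F bay [ 0.06 -0.05  0.66] q [-0.    0.02  0.05  2.32 -0.43  0.26  2.13]
R in bay
 [[-0.838  0.046  0.544]
 [ 0.048  0.999 -0.01 ]
 [-0.544  0.018 -0.839]]
[-0.009 -0.001  0.016]
[-0.266  0.013  0.171]
```

View pics/s1.png

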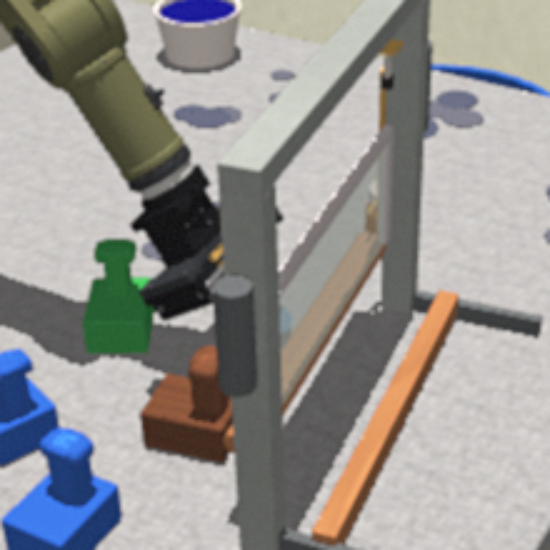

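The gripper hangs tilted in front of the sash at about (180,270), clear of the block at (190,410). The sash is still down. Next I slide the tip under the rail.

Request:
arm_command(
  deltas=[
    {"xyz": [-0.05,0,0.03],"rot": [0,-0.01,0],"gripper": -1},
    {"xyz": [-0.1,0,0.07],"rot": [0,-0.02,0],"gripper": -1},
    {"xyz": [-0.15,0.01,0.1],"rot": [0,-0.03,0],"gripper": -1},
    {"xyz": [-0.2,0.01,0.14],"rot": [0,-0.04,0],"gripper": -1},
    {"xyz": [-0.25,0.01,0.17],"rot": [0,-0.05,0],"gripper": -1},
    {"xyz": [-0.285,0.01,0.185],"rot": [0,-0.05,0],"gripper": -1},
    {"xyz": [-0.285,0.01,0.185],"rot": [0,-0.05,0],"gripper": -1},
    {"xyz": [-0.285,0.01,0.185],"rot": [0,-0.05,0],"gripper": -1},
  ],
)

```text
t: 4.15
position: [0.6425, -0.0066, 0.055]
tcp_rot: [[-0.786, -0.12, 0.607], [-0.084, 0.993, 0.086], [-0.613, 0.017, -0.79]]
wrist_force: [-0.1, -0.0, -0.2]
width: 0.007
grip_force: 0.0
```

Run:
```python
from h import *
st();print(rel(0,0,.01))
```

```text
t 4.15 bay [-0.0338  0.0596  0.055 ] F bay [-0.11 -0.   -0.15] q [ 0.04  0.13 -0.02  2.24 -0.7   0.16  2.37]
R in bay
 [[-0.789  0.044  0.613]
 [ 0.045  0.999 -0.014]
 [-0.613  0.017 -0.79 ]]
[-0.031  0.001 -0.04 ]
```

Request:
arm_command(
  deltas=[
    {"xyz": [-0.01,0,-0.013],"rot": [0,0,0],"gripper": -1},
    {"xyz": [-0.02,0,-0.026],"rot": [0,0,0],"gripper": -1},
    {"xyz": [-0.031,0,-0.04],"rot": [0,0,0],"gripper": -1},
    {"xyz": [-0.041,0,-0.053],"rot": [0,0,0],"gripper": -1},
    {"xyz": [-0.052,0,-0.066],"rot": [0,0,0],"gripper": -1},
    {"xyz": [-0.062,0.001,-0.08],"rot": [0,0,0],"gripper": -1},
    {"xyz": [-0.072,0.001,-0.093],"rot": [0,0,0],"gripper": -1},
    {"xyz": [-0.083,0.002,-0.107],"rot": [0,0,0],"gripper": -1},
  ],
)

```text
t: 4.82
position: [0.6398, -0.0073, 0.0782]
tcp_rot: [[-0.79, -0.119, 0.601], [-0.084, 0.993, 0.086], [-0.607, 0.018, -0.795]]
wrist_force: [-2.4, -0.8, -4.9]
width: 0.006
grip_force: 2.3
```

Run:
```python
from h import *
st();print(rel(0,0,.01))
```

```text
t 4.82 bay [-0.0365  0.0593  0.0782] F bay [-2.47 -0.38 -4.86] q [-0.04  0.08  0.07  2.23 -0.53  0.22  2.2 ]
R in bay
 [[-0.793  0.045  0.607]
 [ 0.046  0.999 -0.013]
 [-0.607  0.018 -0.795]]
[-0.03   0.001 -0.04 ]
```

Request:
arm_command(
  deltas=[
    {"xyz": [-0.01,0,-0.013],"rot": [0,0,0],"gripper": -1},
    {"xyz": [-0.02,0,-0.026],"rot": [0,0,0],"gripper": -1},
    {"xyz": [-0.03,0,-0.04],"rot": [0,0,0],"gripper": -1},
    {"xyz": [-0.04,0,-0.053],"rot": [0,0,0],"gripper": -1},
    {"xyz": [-0.05,0,-0.066],"rot": [0,0,0],"gripper": -1},
    {"xyz": [-0.06,0.001,-0.08],"rot": [0,0,0],"gripper": -1},
    {"xyz": [-0.07,0.001,-0.093],"rot": [0,0,0],"gripper": -1},
    {"xyz": [-0.075,0.002,-0.1],"rot": [0,0,0],"gripper": -1},
  ],
)

```text
t: 5.48
position: [0.64, -0.0073, 0.1042]
tcp_rot: [[-0.789, -0.119, 0.602], [-0.084, 0.993, 0.086], [-0.608, 0.018, -0.794]]
wrist_force: [-6.2, -0.6, -4.1]
width: 0.003
grip_force: 3.8
```

Run:
```python
from h import *
st();print(rel(0,0,.01))
a=bot.capture("side");cv2.imwrite("pics/s2.png",cv2.resize(a[60:260,290:400,::-1],None,fx=3,fy=3,interpolation=2))
```

```text
t 5.48 bay [-0.0363  0.0593  0.1042] F bay [-6.25  0.44 -4.08] q [-0.07  0.04  0.1   2.21 -0.41  0.27  2.08]
R in bay
 [[-0.793  0.045  0.608]
 [ 0.046  0.999 -0.013]
 [-0.608  0.018 -0.794]]
[-0.03   0.001 -0.04 ]
```

View pics/s2.png

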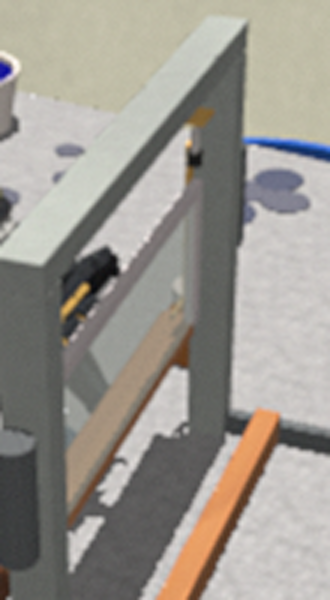

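The sash has risen. Its top-left corner is at about (198,182) and the black soft stop's lower end at (196,167), a gap of roughly 15 mm. I'm slowing down.

Request:
arm_command(
  deltas=[
    {"xyz": [-0.004,0,-0.005],"rot": [0,0,0],"gripper": -1},
    {"xyz": [-0.008,0,-0.01],"rot": [0,0,0],"gripper": -1},
    {"xyz": [-0.011,0,-0.015],"rot": [0,0,0],"gripper": -1},
    {"xyz": [-0.015,0,-0.02],"rot": [0,0,0],"gripper": -1},
    {"xyz": [-0.019,0,-0.025],"rot": [0,0,0],"gripper": -1},
    {"xyz": [-0.023,0,-0.03],"rot": [0,0,0],"gripper": -1},
    {"xyz": [-0.026,0,-0.035],"rot": [0,0,0],"gripper": -1},
    {"xyz": [-0.03,0,-0.04],"rot": [0,0,0],"gripper": -1},
  ],
)

```text
t: 6.2
position: [0.64, -0.0073, 0.1142]
tcp_rot: [[-0.789, -0.119, 0.602], [-0.084, 0.993, 0.086], [-0.608, 0.018, -0.794]]
wrist_force: [-6.4, -0.8, -4.1]
width: 0.005
grip_force: 3.6
```

Request:
arm_command(
  deltas=[
    {"xyz": [-0.002,0,-0.003],"rot": [0,0,0],"gripper": -1},
    {"xyz": [-0.004,0,-0.005],"rot": [0,0,0],"gripper": -1},
    {"xyz": [-0.006,0,-0.008],"rot": [0,0,0],"gripper": -1},
    {"xyz": [-0.008,0,-0.01],"rot": [0,0,0],"gripper": -1},
    {"xyz": [-0.01,0,-0.012],"rot": [0,0,0],"gripper": -1},
    {"xyz": [-0.012,0,-0.016],"rot": [0,0,0],"gripper": -1},
    {"xyz": [-0.012,0,-0.016],"rot": [0,0,0],"gripper": -1},
    {"xyz": [-0.012,0,-0.016],"rot": [0,0,0],"gripper": -1},
  ],
)

```text
t: 6.87
position: [0.6401, -0.0074, 0.1184]
tcp_rot: [[-0.789, -0.119, 0.603], [-0.084, 0.993, 0.086], [-0.608, 0.018, -0.793]]
wrist_force: [-6.8, -0.5, -2.5]
width: 0.005
grip_force: 3.6
```

Request:
arm_command(
  deltas=[
    {"xyz": [-0.002,0,-0.003],"rot": [0,0,0],"gripper": -1},
    {"xyz": [-0.003,0,-0.005],"rot": [0,0,0],"gripper": -1},
    {"xyz": [-0.005,0,-0.007],"rot": [0,0,0],"gripper": -1},
    {"xyz": [-0.006,0,-0.009],"rot": [0,0,0],"gripper": -1},
    {"xyz": [-0.007,0,-0.01],"rot": [0,0,0],"gripper": -1},
    {"xyz": [-0.008,0,-0.011],"rot": [0,0,0],"gripper": -1},
    {"xyz": [-0.009,0,-0.012],"rot": [0,0,0],"gripper": -1},
    {"xyz": [-0.01,0,-0.013],"rot": [0,0,0],"gripper": -1},
  ],
)

```text
t: 7.53
position: [0.64, -0.0074, 0.1215]
tcp_rot: [[-0.789, -0.119, 0.602], [-0.084, 0.993, 0.086], [-0.608, 0.018, -0.794]]
wrist_force: [-6.7, -0.9, -3.4]
width: -0.001
grip_force: 3.6
```

Request:
arm_command(
  deltas=[
    {"xyz": [-0.001,0,-0.001],"rot": [0,0,0],"gripper": -1},
    {"xyz": [-0.002,0,-0.003],"rot": [0,0,0],"gripper": -1},
    {"xyz": [-0.003,0,-0.004],"rot": [0,0,0],"gripper": -1},
    {"xyz": [-0.004,0,-0.006],"rot": [0,0,0],"gripper": -1},
    {"xyz": [-0.005,0,-0.007],"rot": [0,0,0],"gripper": -1},
    {"xyz": [-0.006,0,-0.008],"rot": [0,0,0],"gripper": -1},
    {"xyz": [-0.007,0,-0.009],"rot": [0,0,0],"gripper": -1},
    {"xyz": [-0.008,0,-0.01],"rot": [0,0,0],"gripper": -1},
  ],
)

```text
t: 8.2
position: [0.64, -0.0073, 0.1238]
tcp_rot: [[-0.79, -0.119, 0.602], [-0.084, 0.993, 0.086], [-0.608, 0.018, -0.794]]
wrist_force: [-5.8, -1.0, -5.9]
width: 0.003
grip_force: 3.5
```

Request:
arm_command(
  deltas=[
    {"xyz": [-0.001,0,-0.001],"rot": [0,0,0],"gripper": -1},
    {"xyz": [-0.002,0,-0.002],"rot": [0,0,0],"gripper": -1},
    {"xyz": [-0.002,0,-0.003],"rot": [0,0,0],"gripper": -1},
    {"xyz": [-0.003,0,-0.004],"rot": [0,0,0],"gripper": -1},
    {"xyz": [-0.003,0,-0.004],"rot": [0,0,0],"gripper": -1},
    {"xyz": [-0.003,0,-0.004],"rot": [0,0,0],"gripper": -1},
    {"xyz": [-0.003,0,-0.004],"rot": [0,0,0],"gripper": -1},
    {"xyz": [-0.003,0,-0.004],"rot": [0,0,0],"gripper": -1},
  ],
)

```text
t: 8.87
position: [0.64, -0.0074, 0.1246]
tcp_rot: [[-0.79, -0.119, 0.602], [-0.084, 0.993, 0.086], [-0.608, 0.018, -0.794]]
wrist_force: [-5.0, -0.1, -6.3]
width: 0.003
grip_force: 4.1
```

Run:
```python
from h import *
st()
```

```text
t 8.87 bay [-0.0363  0.0592  0.1246] F bay [-5.    0.71 -6.33] q [-0.07  0.    0.1   2.19 -0.34  0.32  2.01]
R in bay
 [[-0.793  0.044  0.608]
 [ 0.046  0.999 -0.013]
 [-0.608  0.018 -0.794]]
```

Force now holds at rest, so the stop is felt at about 3 N. I'll add a little more.

Request:
arm_command(
  deltas=[
    {"xyz": [-0.001,0,-0.001],"rot": [0,0,0],"gripper": -1},
    {"xyz": [-0.002,0,-0.002],"rot": [0,0,0],"gripper": -1},
    {"xyz": [-0.003,0,-0.004],"rot": [0,0,0],"gripper": -1},
    {"xyz": [-0.004,0,-0.006],"rot": [0,0,0],"gripper": -1},
    {"xyz": [-0.004,0,-0.006],"rot": [0,0,0],"gripper": -1},
    {"xyz": [-0.004,0,-0.006],"rot": [0,0,0],"gripper": -1},
    {"xyz": [-0.004,0,-0.006],"rot": [0,0,0],"gripper": -1},
    {"xyz": [-0.004,0,-0.006],"rot": [0,0,0],"gripper": -1},
  ],
)

```text
t: 9.53
position: [0.64, -0.0074, 0.126]
tcp_rot: [[-0.789, -0.119, 0.602], [-0.084, 0.993, 0.086], [-0.608, 0.018, -0.794]]
wrist_force: [-5.3, 0.6, -9.0]
width: 0.002
grip_force: 4.7
```

Request:
arm_command(
  deltas=[
    {"xyz": [-0.001,0,-0.001],"rot": [0,0,0],"gripper": -1},
    {"xyz": [-0.002,0,-0.003],"rot": [0,0,0],"gripper": -1},
    {"xyz": [-0.002,0,-0.003],"rot": [0,0,0],"gripper": -1},
    {"xyz": [-0.002,0,-0.003],"rot": [0,0,0],"gripper": -1},
    {"xyz": [-0.002,0,-0.003],"rot": [0,0,0],"gripper": -1},
    {"xyz": [-0.002,0,-0.003],"rot": [0,0,0],"gripper": -1},
    {"xyz": [-0.002,0,-0.003],"rot": [0,0,0],"gripper": -1},
    {"xyz": [-0.002,0,-0.003],"rot": [0,0,0],"gripper": -1},
  ],
)

```text
t: 10.2
position: [0.64, -0.0074, 0.1267]
tcp_rot: [[-0.789, -0.119, 0.602], [-0.084, 0.993, 0.086], [-0.608, 0.017, -0.794]]
wrist_force: [-4.6, 0.5, -9.7]
width: 0.006
grip_force: 5.0
```

Run:
```python
from h import *
st();print(rel(0,0,-.01),rel(-.1,0,-.0))
```

```text
t 10.2 bay [-0.0363  0.0592  0.1267] F bay [-4.47  1.23 -9.69] q [-0.07 -0.    0.1   2.19 -0.34  0.32  2.  ]
R in bay
 [[-0.793  0.044  0.608]
 [ 0.046  0.999 -0.013]
 [-0.608  0.017 -0.794]]
[ 0.03  -0.001  0.04 ] [ 0.396 -0.022 -0.304]
```

Request:
arm_command(
  deltas=[
    {"xyz": [0.03,0,0],"rot": [0,0,0],"gripper": -1},
    {"xyz": [0.08,0,0],"rot": [0,0,0],"gripper": -1},
    {"xyz": [0.15,0,0],"rot": [0,0,0],"gripper": -1},
    {"xyz": [0.25,0,-0.1],"rot": [0,0,0],"gripper": -1},
    {"xyz": [0.35,0,-0.22],"rot": [0,0.03,0],"gripper": -0.8},
    {"xyz": [0.45,-0.02,-0.34],"rot": [0,0.08,0],"gripper": -0.5},
    {"xyz": [0.5,-0.02,-0.45],"rot": [0,0.14,0],"gripper": -0.1},
    {"xyz": [0.5,-0.02,-0.5],"rot": [0,0.19,0],"gripper": -0.1},
  ],
)

```text
t: 10.87
position: [0.5035, -0.0305, 0.1512]
tcp_rot: [[-0.928, -0.115, 0.353], [-0.102, 0.993, 0.055], [-0.357, 0.015, -0.934]]
wrist_force: [0.8, -0.0, 0.2]
width: 0.221
grip_force: 0.0
```

Run:
```python
from h import *
st();print(bot.sense()['width'])
for nm,uv in(("blue2grip",[418,256]),("blueRgrip",[441,208])): print(nm,tobay(onz("top",[uv],.1)[0]))
t=bot.capture("top");h=cv2.cvtColor(t[...,::-1].copy(),cv2.COLOR_BGR2HSV)
m=cv2.inRange(h,(0,60,30),(14,200,140));m[:, :350]=0;m[:,400:]=0;m[:180]=0;m[225:]=0
c=max(cv2.findContours(m,0,2)[0],key=cv2.contourArea);print(cv2.minAreaRect(c))
cv2.imwrite("pics/t2.png",cv2.resize(t[80:290,200:480,::-1],None,fx=2.8,fy=2.8))
```

```text
t 10.87 bay [-0.1748  0.0587  0.1512] F bay [ 0.74 -0.16  0.17] q [ 0.04 -0.2   0.02  2.2  -0.1   0.79  1.81]
R in bay
 [[-0.933  0.048  0.358]
 [ 0.051  0.999 -0.003]
 [-0.357  0.015 -0.934]]
0.22065902863885373
blue2grip [-0.27773349 -0.1525205   0.1       ]
blueRgrip [-0.16374826 -0.23513894  0.1       ]
((377.3529968261719, 201.41177368164062), (32.49977493286133, 25.223703384399414), 75.96376037597656)
```

View pics/t2.png

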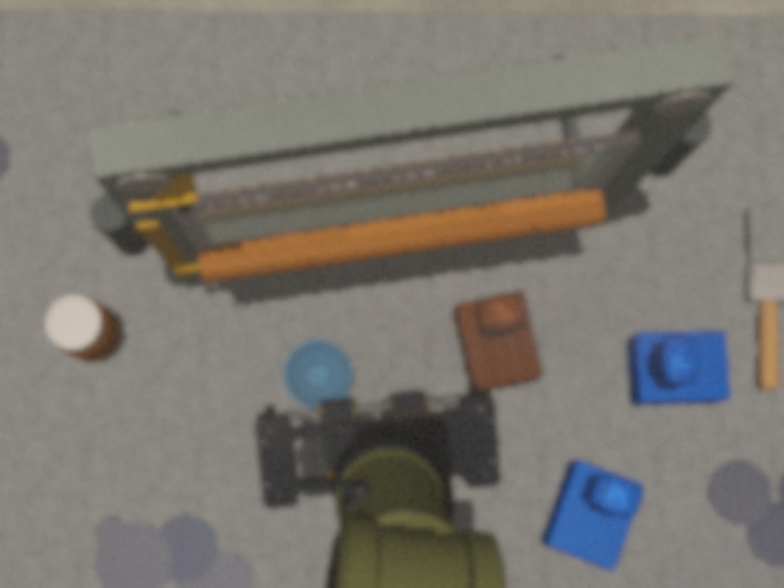

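The sash rail is now up, running (200,265)-(605,205). The block is at about (498,340), the dish at (320,373), and the second blue block at (593,510), close behind my standoff point.

Run:
```python
from h import *
print(delta(-.182,-.088,.13),delta(-.182,-.088,.03))
```

```text
[ 0.067 -0.737  0.098] [ 0.248 -0.744  0.564]
```

Request:
arm_command(
  deltas=[
    {"xyz": [0.02,-0.2,0],"rot": [0,0.02,0],"gripper": -0.1},
    {"xyz": [0.04,-0.4,0],"rot": [0,0.04,-0.01],"gripper": -0.1},
    {"xyz": [0.06,-0.6,0.05],"rot": [0,0.067,-0.02],"gripper": -0.1},
    {"xyz": [0.067,-0.737,0.1],"rot": [0,0.067,-0.03],"gripper": -0.1},
    {"xyz": [0.11,-0.74,0.2],"rot": [0,0.067,-0.03],"gripper": -0.1},
    {"xyz": [0.15,-0.74,0.3],"rot": [0,0.067,-0.03],"gripper": -0.1},
    {"xyz": [0.2,-0.744,0.42],"rot": [0,0.067,-0.03],"gripper": -0.1},
    {"xyz": [0.2,-0.744,0.42],"rot": [0,0.067,-0.03],"gripper": -0.1},
  ],
)

```text
t: 11.58
position: [0.5107, -0.1762, 0.0477]
tcp_rot: [[-0.956, -0.161, 0.246], [-0.155, 0.987, 0.043], [-0.25, 0.003, -0.968]]
wrist_force: [-1.3, 0.3, -1.2]
width: 0.447
grip_force: 0.0
```

Run:
```python
from h import *
st();print(delta(-.182,-.088,.03));print(bot.sense()['width'])
```

```text
t 11.58 bay [-0.1914 -0.0862  0.0477] F bay [-1.2   0.53 -1.18] q [ 0.15  0.11  0.23  2.11 -0.24  0.72  2.27]
R in bay
 [[-0.968  0.002  0.25 ]
 [ 0.003  1.     0.002]
 [-0.25   0.003 -0.968]]
[-0.023 -0.009  0.097]
0.4467035819273972
```

Request:
arm_command(
  deltas=[
    {"xyz": [-0.01,-0.009,0.05],"rot": [0,0,0],"gripper": -0.1},
    {"xyz": [-0.02,-0.009,0.095],"rot": [0,0,0],"gripper": -0.1},
    {"xyz": [-0.04,-0.009,0.1],"rot": [0,0,0],"gripper": -0.1},
    {"xyz": [-0.07,-0.009,0.108],"rot": [0,0,0],"gripper": -0.1},
    {"xyz": [-0.1,-0.009,0.116],"rot": [0,0,0],"gripper": -0.1},
    {"xyz": [-0.13,-0.009,0.124],"rot": [0,-0.02,0],"gripper": -0.1},
    {"xyz": [-0.16,-0.009,0.131],"rot": [0,-0.04,0],"gripper": -0.1},
    {"xyz": [-0.19,-0.009,0.139],"rot": [0,-0.06,0],"gripper": -0.1},
  ],
)

```text
t: 12.25
position: [0.5563, -0.1703, 0.0341]
tcp_rot: [[-0.927, -0.164, 0.338], [-0.153, 0.987, 0.058], [-0.342, 0.002, -0.94]]
wrist_force: [-2.6, -0.4, -1.3]
width: 0.448
grip_force: 0.9
```

Run:
```python
from h import *
st();print(rel(.01,0,0))
t=bot.capture("top");cv2.imwrite("pics/t3.png",cv2.resize(t[80:290,200:480,::-1],None,fx=2.8,fy=2.8))
```

```text
t 12.25 bay [-0.1454 -0.0879  0.0341] F bay [-2.63 -0.02 -1.27] q [ 0.18  0.17  0.2   2.11 -0.38  0.6   2.38]
R in bay
 [[-0.94  -0.     0.342]
 [ 0.     1.     0.002]
 [-0.342  0.002 -0.94 ]]
[-0.047 -0.     0.017]
```

View pics/t3.png

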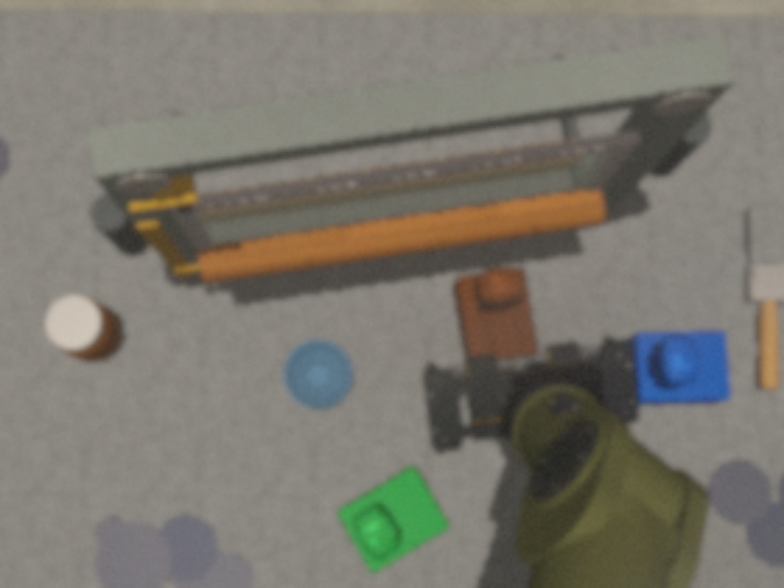

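The block at (495,310) has squared up in front of both fingers and is being pushed cleanly. The dish and jar have not moved. I'll keep going.

Request:
arm_command(
  deltas=[
    {"xyz": [-0.04,0.005,0.017],"rot": [0,-0.01,0],"gripper": -0.1},
    {"xyz": [-0.09,0.01,0.034],"rot": [0,-0.02,0],"gripper": -0.1},
    {"xyz": [-0.14,0.01,0.051],"rot": [0,-0.03,0],"gripper": -0.1},
    {"xyz": [-0.185,0.01,0.068],"rot": [0,-0.04,0],"gripper": -0.1},
    {"xyz": [-0.23,0.01,0.085],"rot": [0,-0.05,0],"gripper": -0.1},
    {"xyz": [-0.28,0.01,0.102],"rot": [0,-0.05,0],"gripper": -0.1},
    {"xyz": [-0.33,0.01,0.119],"rot": [0,-0.05,0],"gripper": -0.1},
    {"xyz": [-0.36,0.01,0.13],"rot": [0,-0.05,0],"gripper": -0.1},
  ],
)

```text
t: 12.97
position: [0.6325, -0.1556, 0.034]
tcp_rot: [[-0.898, -0.163, 0.408], [-0.148, 0.987, 0.07], [-0.414, 0.002, -0.91]]
wrist_force: [-1.9, -0.3, -0.1]
width: 0.447
grip_force: 1.0
```

Run:
```python
from h import *
st();print(rel(.01,0,0))
a=bot.capture("side");cv2.imwrite("pics/s3.png",cv2.resize(a[80:310,240:420,::-1],None,fx=2.6,fy=2.6))
```

```text
t 12.97 bay [-0.0679 -0.0858  0.034 ] F bay [-1.93  0.05 -0.11] q [ 0.17  0.26  0.16  2.01 -0.47  0.53  2.42]
R in bay
 [[-0.91  -0.     0.414]
 [ 0.001  1.     0.002]
 [-0.414  0.002 -0.91 ]]
[-0.046 -0.     0.021]
```

View pics/s3.png

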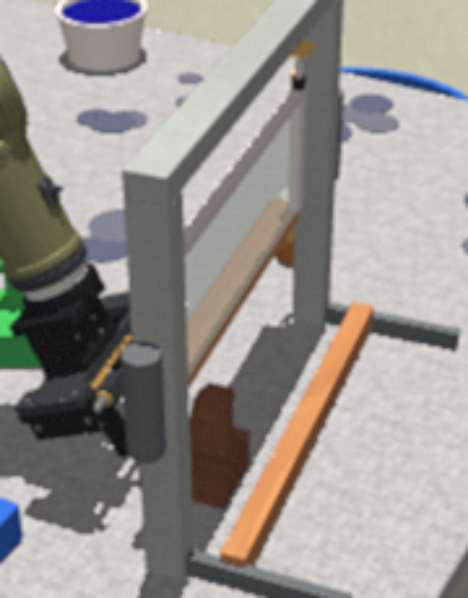

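The block at (220,450) stands upright under the sash, whose top meets the stop at (298,85). About 30 mm to the back rail at (300,430) remains.

Request:
arm_command(
  deltas=[
    {"xyz": [-0.03,0,0.013],"rot": [0,0,0],"gripper": -0.1},
    {"xyz": [-0.055,0,0.025],"rot": [0,0,0],"gripper": -0.1},
    {"xyz": [-0.078,0,0.036],"rot": [0,0,0],"gripper": -0.1},
    {"xyz": [-0.092,0,0.042],"rot": [0,0,0],"gripper": -0.1},
    {"xyz": [-0.101,0,0.046],"rot": [0,0,0],"gripper": -0.1},
    {"xyz": [-0.11,0,0.05],"rot": [0,0,0],"gripper": -0.1},
    {"xyz": [-0.115,0,0.052],"rot": [0,0,0],"gripper": -0.1},
    {"xyz": [-0.12,0,0.054],"rot": [0,0,0],"gripper": -0.1},
  ],
)

```text
t: 13.68
position: [0.6565, -0.152, 0.0339]
tcp_rot: [[-0.899, -0.162, 0.408], [-0.147, 0.987, 0.07], [-0.414, 0.003, -0.91]]
wrist_force: [-4.5, -0.4, 3.1]
width: 0.447
grip_force: 2.1
```

Run:
```python
from h import *
st();print(rel(.01,0,0))
```

```text
t 13.68 bay [-0.0436 -0.0861  0.0339] F bay [-4.54  0.33  3.15] q [ 0.15  0.3   0.16  1.96 -0.46  0.54  2.38]
R in bay
 [[-0.91   0.001  0.414]
 [ 0.002  1.     0.002]
 [-0.414  0.003 -0.91 ]]
[-0.046  0.     0.021]
```

Request:
arm_command(
  deltas=[
    {"xyz": [-0.005,0,0.002],"rot": [0,0,0],"gripper": -0.1},
    {"xyz": [-0.009,0,0.004],"rot": [0,0,0],"gripper": -0.1},
    {"xyz": [-0.014,0,0.006],"rot": [0,0,0],"gripper": -0.1},
    {"xyz": [-0.018,0,0.008],"rot": [0,0,0],"gripper": -0.1},
    {"xyz": [-0.018,0,0.008],"rot": [0,0,0],"gripper": -0.1},
    {"xyz": [-0.018,0,0.008],"rot": [0,0,0],"gripper": -0.1},
    {"xyz": [-0.018,0,0.008],"rot": [0,0,0],"gripper": -0.1},
    {"xyz": [-0.018,0,0.008],"rot": [0,0,0],"gripper": -0.1},
  ],
)

```text
t: 14.35
position: [0.6589, -0.1516, 0.0336]
tcp_rot: [[-0.9, -0.163, 0.405], [-0.147, 0.987, 0.07], [-0.411, 0.004, -0.911]]
wrist_force: [-10.7, -0.4, 8.2]
width: 0.451
grip_force: 5.5
```

Run:
```python
from h import *
st()
a=bot.capture("side");cv2.imwrite("pics/s4.png",cv2.resize(a[80:310,240:420,::-1],None,fx=2.6,fy=2.6))
```

```text
t 14.35 bay [-0.0412 -0.0861  0.0336] F bay [-10.67   1.32   8.19] q [ 0.15  0.31  0.16  1.95 -0.46  0.54  2.38]
R in bay
 [[-0.911  0.001  0.411]
 [ 0.002  1.     0.003]
 [-0.411  0.004 -0.911]]
```

View pics/s4.png

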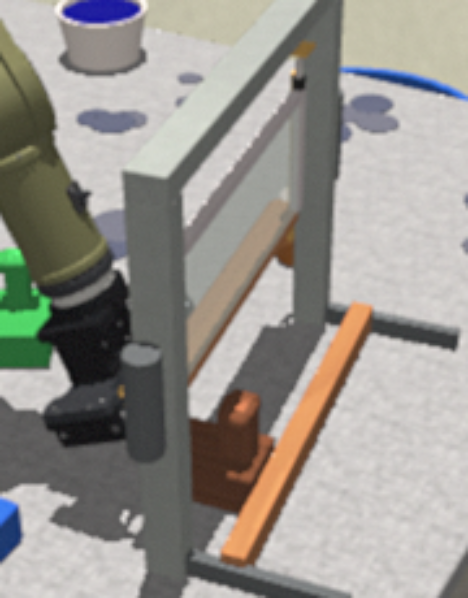

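The block at (235,460) sits against the back rail, and the 10 N reaction confirms contact. Withdrawing.

Request:
arm_command(
  deltas=[
    {"xyz": [0.02,0,-0.01],"rot": [0,0,0],"gripper": -0.1},
    {"xyz": [0.06,0,-0.03],"rot": [0,0,0],"gripper": -0.1},
    {"xyz": [0.12,0,-0.055],"rot": [0,0,0],"gripper": -0.1},
    {"xyz": [0.2,0,-0.1],"rot": [0,0,0],"gripper": -0.1},
    {"xyz": [0.28,0,-0.18],"rot": [0,0,0],"gripper": -0.1},
    {"xyz": [0.32,0,-0.3],"rot": [0,0,0],"gripper": -0.1},
    {"xyz": [0.34,0,-0.4],"rot": [0,0,0],"gripper": -0.1},
    {"xyz": [0.34,0,-0.4],"rot": [0,0,0],"gripper": -0.1},
  ],
)

```text
t: 15.07
position: [0.5669, -0.1684, 0.0819]
tcp_rot: [[-0.897, -0.16, 0.413], [-0.146, 0.987, 0.067], [-0.418, 0.0, -0.908]]
wrist_force: [0.7, -0.8, 1.1]
width: 0.45
grip_force: 0.0
```

Run:
```python
from h import *
st()
a=bot.capture("side");t=bot.capture("top")
A=cv2.resize(a[80:310,240:420,::-1],(400,511));T=cv2.resize(t[90:250,215:480,::-1],(400,242))
cv2.imwrite("pics/f.png",np.hstack([A,np.vstack([T,np.zeros((269,400,3),np.uint8)])]))
# far top edge line of block vs rail: corners at z=.045 in side view
```

```text
t 15.07 bay [-0.1347 -0.0877  0.0819] F bay [ 0.61 -0.9   1.06] q [ 0.2   0.08  0.19  2.11 -0.41  0.61  2.41]
R in bay
 [[-0.908  0.003  0.418]
 [ 0.003  1.    -0.001]
 [-0.418  0.    -0.908]]
```

View pics/f.png

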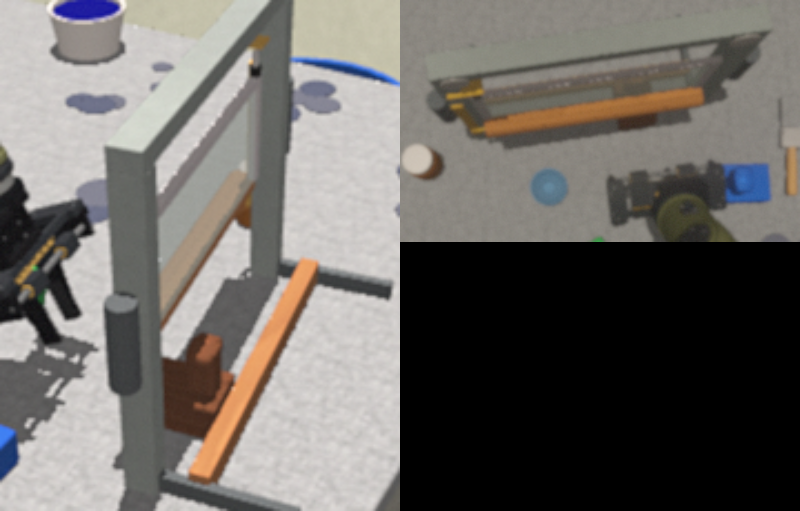

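The side view shows the block at (200,390) flush and square on the rail, with the sash still up at the stop. The gripper is clear, and the dish, jar and brush have not moved. Handing in.

```bash
python3 -c "
from station import bot
print(bot.job_done())"
```

```text
the job is handed in; nothing more can be done
None
```

I raised the sash onto the soft stop at an estimated 6–8 N and left it there, and slid the block home and square against the back rail; the dish, jar and brush look unmoved. The job is handed in at about 15 s, but no verdict came back.

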